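# Level the spare relays and latch the cover of the spares box

## Task

Spread the heap of plug-in relays evenly over the floor of the spares box in a single layer, none on top of another, with at least one relay in each quarter of the floor and in each end third of its length. Then lay the cover on the box by its bow handle, slide its two fixed tongues home under the frame edge away from the robot, and let go; take the wing knob and turn it clockwise to its stop, so that the cam tongue swings behind the near frame edge. Leave the contactor, the push-button station and the screwdriver where they are.

Things in the scene. Friction and masses are not known exactly. Their poses are not given: they have to be found in the camera images.
- box: Open shallow spares box of bare sheet metal, fixed to the bench: outside 166 (x) x 216 (y) x 48 mm high, walls and floor 3 mm, inside 160 x 210 mm. Origin: centre of its underside, on the bench; z up; +x is the side away from the robot (within 0.25 rad). Floor top at z = 3 mm. x = 0 and y = 0 divide the floor's quarters; its end thirds lie beyond y = -35 and +35 mm.
- box_mouth (a point): Centre of the box's mouth, at rim height, 48 mm above the box's underside, axes as the box. All round the mouth a 3 mm thick frame edge is turned inwards at the top, 14 mm wide on the +x and -x sides, 8 mm at the y ends: the mouth is 132 (x) x 194 (y) mm and 42 mm is free under the frame edge.
- cover: Loose cover of the box, about 0.4 kg: grey steel plate 172 (x) x 222 (y) x 3 mm. Origin: centre of the plate's underside; z up. Home, this origin is at the box mouth point (up to 1 mm beyond in +x), axes parallel. At the start it lies level on the bench, knob up, on its tongues and latch barrel (16 mm wide, below the knob), both 8 mm deep, plate underside 8 mm above the bench.
- cover_tongues (a point): On the cover, midway between its two fixed steel tongues (at y = +-83 mm, 18 mm wide, 5 mm side play in the mouth): 65 mm from the origin in +x, 7 mm below the plate. Webs at x = 62-65 mm go down, tongues run on to x = 77 mm. They enter the mouth with the cover held 15 mm (at least 12) towards -x of home; lowered on the rim, slide it to +x till the webs stop on the frame edge.
- cover_handle (a point): Middle of the cover's black bow handle: flat-sided bar 100 mm long in the cover's y, 10 x 10 mm in section, on two posts 90 mm apart; this point is the bar's centre, 35 mm above the plate's underside (bar from 30 to 40 mm), at x = +30 mm, y = 0 of the cover. Free underneath for 27 mm.
- latch_grip (a point): Grip point of the black wing knob on the cover, on its vertical spindle, 28 mm above the plate's underside, at x = -32 mm, y = 0 of the cover. The wing is an upright bar 42 mm long, 9 mm thick, from 14.5 to 38.5 mm above the plate's underside. This point moves with the cover; its axes are the cover's, it does not turn with the knob.
- latch (a joint): Turn of the wing knob, rad, clockwise from above: 0 (stop): wing along the cover's y, cam tongue points to the cover's -y; 1.57 (stop): wing along the cover's x, tongue points to -x and reaches 10 mm under the near frame edge. Wing and tongue stay in line, a small steel dot marks the tongue's end. Stays where left (friction 0.06 N m). Starts at 0 to 0.12.
- latch_tip (a point): Tip of the hidden cam tongue under the cover: 44 mm from the spindle axis, tongue 12 mm wide and 2 mm thick, 5 to 8 mm below the plate's underside.
- relay0: Plug-in relay, one of seven alike: pale grey cube housing on a black base, together 28 (x) x 28 (y) x 25 (z) mm, with brass blade pins (group 20 x 16 mm) standing out 6 mm from the base at -x; about 34 g. Origin: centre of the 28 x 28 x 25 housing. Its height above the box floor is 12.5 or 14 mm lying, 20 mm standing on the pins; 37 mm or more on top of another.
- relay1: One of the seven like plug-in relays: pale grey cube housing on a black base, together 28 (x) x 28 (y) x 25 (z) mm, with brass blade pins (group 20 x 16 mm) standing out 6 mm from the base at -x; about 34 g. Origin: centre of the 28 x 28 x 25 housing. Its height above the box floor is 12.5 or 14 mm lying, 20 mm standing on the pins; 37 mm or more on top of another.
- relay2: One of the seven like plug-in relays: pale grey cube housing on a black base, together 28 (x) x 28 (y) x 25 (z) mm, with brass blade pins (group 20 x 16 mm) standing out 6 mm from the base at -x; about 34 g. Origin: centre of the 28 x 28 x 25 housing. Its height above the box floor is 12.5 or 14 mm lying, 20 mm standing on the pins; 37 mm or more on top of another.
- relay3: One of the seven like plug-in relays: pale grey cube housing on a black base, together 28 (x) x 28 (y) x 25 (z) mm, with brass blade pins (group 20 x 16 mm) standing out 6 mm from the base at -x; about 34 g. Origin: centre of the 28 x 28 x 25 housing. Its height above the box floor is 12.5 or 14 mm lying, 20 mm standing on the pins; 37 mm or more on top of another.
- relay4: One of the seven like plug-in relays: pale grey cube housing on a black base, together 28 (x) x 28 (y) x 25 (z) mm, with brass blade pins (group 20 x 16 mm) standing out 6 mm from the base at -x; about 34 g. Origin: centre of the 28 x 28 x 25 housing. Its height above the box floor is 12.5 or 14 mm lying, 20 mm standing on the pins; 37 mm or more on top of another.
- relay5: One of the seven like plug-in relays: pale grey cube housing on a black base, together 28 (x) x 28 (y) x 25 (z) mm, with brass blade pins (group 20 x 16 mm) standing out 6 mm from the base at -x; about 34 g. Origin: centre of the 28 x 28 x 25 housing. Its height above the box floor is 12.5 or 14 mm lying, 20 mm standing on the pins; 37 mm or more on top of another.
- relay6: One of the seven like plug-in relays: pale grey cube housing on a black base, together 28 (x) x 28 (y) x 25 (z) mm, with brass blade pins (group 20 x 16 mm) standing out 6 mm from the base at -x; about 34 g. Origin: centre of the 28 x 28 x 25 housing. Its height above the box floor is 12.5 or 14 mm lying, 20 mm standing on the pins; 37 mm or more on top of another.
- contactor: Bystander: black contactor, 75 x 45 x 82 mm high. Origin: centre of its underside.
- station: Bystander: white two-button push-button station, 70 x 110 x 70 mm high. Origin: centre of its underside.
- screwdriver: Bystander: screwdriver 190 mm long lying on the bench. Origin: on the bench below its middle; x along it towards the tip.
Mind the look-alikes: they are no part of the job. What is shaped like the relay6 but pink or purple is not meant.

How it is judged:
On the way, in this order (a step that is already met when the one before it is completed fails the run):
1. all seven relays lie in a single even layer on the box floor, at rest (x of relay0 in the frame of box between -0.08 and 0.08 m and y of relay0 in the frame of box between -0.105 and 0.105 m and z of relay0 in the frame of box between 0.012 and 0.025 m and x of relay1 in the frame of box between -0.08 and 0.08 m and y of relay1 in the frame of box between -0.105 and 0.105 m and z of relay1 in the frame of box between 0.012 and 0.025 m and x of relay2 in the frame of box between -0.08 and 0.08 m and y of relay2 in the frame of box between -0.105 and 0.105 m and z of relay2 in the frame of box between 0.012 and 0.025 m and x of relay3 in the frame of box between -0.08 and 0.08 m and y of relay3 in the frame of box between -0.105 and 0.105 m and z of relay3 in the frame of box between 0.012 and 0.025 m and x of relay4 in the frame of box between -0.08 and 0.08 m and y of relay4 in the frame of box between -0.105 and 0.105 m and z of relay4 in the frame of box between 0.012 and 0.025 m and x of relay5 in the frame of box between -0.08 and 0.08 m and y of relay5 in the frame of box between -0.105 and 0.105 m and z of relay5 in the frame of box between 0.012 and 0.025 m and x of relay6 in the frame of box between -0.08 and 0.08 m and y of relay6 in the frame of box between -0.105 and 0.105 m and z of relay6 in the frame of box between 0.012 and 0.025 m and ((x of relay0 in the frame of box below 0 m and y of relay0 in the frame of box below 0 m) or (x of relay1 in the frame of box below 0 m and y of relay1 in the frame of box below 0 m) or (x of relay2 in the frame of box below 0 m and y of relay2 in the frame of box below 0 m) or (x of relay3 in the frame of box below 0 m and y of relay3 in the frame of box below 0 m) or (x of relay4 in the frame of box below 0 m and y of relay4 in the frame of box below 0 m) or (x of relay5 in the frame of box below 0 m and y of relay5 in the frame of box below 0 m) or (x of relay6 in the frame of box below 0 m and y of relay6 in the frame of box below 0 m)) and ((x of relay0 in the frame of box below 0 m and y of relay0 in the frame of box above 0 m) or (x of relay1 in the frame of box below 0 m and y of relay1 in the frame of box above 0 m) or (x of relay2 in the frame of box below 0 m and y of relay2 in the frame of box above 0 m) or (x of relay3 in the frame of box below 0 m and y of relay3 in the frame of box above 0 m) or (x of relay4 in the frame of box below 0 m and y of relay4 in the frame of box above 0 m) or (x of relay5 in the frame of box below 0 m and y of relay5 in the frame of box above 0 m) or (x of relay6 in the frame of box below 0 m and y of relay6 in the frame of box above 0 m)) and ((x of relay0 in the frame of box above 0 m and y of relay0 in the frame of box below 0 m) or (x of relay1 in the frame of box above 0 m and y of relay1 in the frame of box below 0 m) or (x of relay2 in the frame of box above 0 m and y of relay2 in the frame of box below 0 m) or (x of relay3 in the frame of box above 0 m and y of relay3 in the frame of box below 0 m) or (x of relay4 in the frame of box above 0 m and y of relay4 in the frame of box below 0 m) or (x of relay5 in the frame of box above 0 m and y of relay5 in the frame of box below 0 m) or (x of relay6 in the frame of box above 0 m and y of relay6 in the frame of box below 0 m)) and ((x of relay0 in the frame of box above 0 m and y of relay0 in the frame of box above 0 m) or (x of relay1 in the frame of box above 0 m and y of relay1 in the frame of box above 0 m) or (x of relay2 in the frame of box above 0 m and y of relay2 in the frame of box above 0 m) or (x of relay3 in the frame of box above 0 m and y of relay3 in the frame of box above 0 m) or (x of relay4 in the frame of box above 0 m and y of relay4 in the frame of box above 0 m) or (x of relay5 in the frame of box above 0 m and y of relay5 in the frame of box above 0 m) or (x of relay6 in the frame of box above 0 m and y of relay6 in the frame of box above 0 m)) and y of any of relay0, relay1, relay2, relay3, relay4, relay5, relay6 in the frame of box below -0.035 m and y of any of relay0, relay1, relay2, relay3, relay4, relay5, relay6 in the frame of box above 0.035 m and linear speed of each of relay0, relay1, relay2, relay3, relay4, relay5, relay6 below 0.03 m/s), for 0.3 s.
2. the cover lies home on the box, let go, with the latch not yet turned (x of cover in the frame of box between -0.004 and 0.005 m and y of cover in the frame of box between -0.007 and 0.007 m and z of cover in the frame of box between 0.045 and 0.051 m and angle between the z axis of cover and the z axis of box, either way round below 0.03 rad and angle between the x axis of cover and the x axis of box, either way round below 0.07 rad and z of latch_grip in the frame of box above 0.068 m and x of latch_grip in the frame of box below -0.02 m and contact force between the fingers and cover below 0.1 N and value of joint latch below 0.4 rad), for 0.2 s.
At the end, for the whole second after the job is handed in: All relays in the box in one layer (centres 12-25 mm above the box underside), one or more centres in each quarter and in each end third; cover home (x within 4 mm, y 7 mm, height 3 mm, turn 0.07 rad); knob at 1.3 rad or more, cam tongue tip 4 mm or more behind the near frame edge; all at rest (all of step 1 and x of cover in the frame of box between -0.004 and 0.005 m and y of cover in the frame of box between -0.007 and 0.007 m and z of cover in the frame of box between 0.045 and 0.051 m and angle between the z axis of cover and the z axis of box, either way round below 0.03 rad and angle between the x axis of cover and the x axis of box, either way round below 0.07 rad and z of latch_grip in the frame of box above 0.068 m and x of latch_grip in the frame of box below -0.02 m and value of joint latch above 1.3 rad and x of latch_tip in the frame of box below -0.07 m and z of latch_tip in the frame of box below 0.045 m and linear speed of cover below 0.02 m/s); the robot touches nothing.
It fails at once if the contactor is shifted by more than 25 mm (distance of contactor from where it was at the start of the episode above 0.025 m).
It fails at once if the station is shifted by more than 25 mm (distance of station from where it was at the start of the episode above 0.025 m).
It fails at once if the screwdriver is shifted by more than 25 mm (distance of screwdriver from where it was at the start of the episode above 0.025 m).
It also fails if it takes over 64 s, if anything falls off the work surface, if the arm or the gripper's body presses on something with over 40 N, if the wrist force passes 120 N, or if a joint passes its speed limit or range.

## Robot

A 7-joint arm with a two-finger parallel gripper is mounted at the origin on the work surface. World frame = base frame: x ahead of the robot, y to its left, z up, the work surface at z = 0. Lengths are in m, angles in rad, forces in N, time in s.
With the tool pointing down it reaches from about 0.425 to 0.875 m from the base axis. Payload 9.9 kg.
Tool frame: the origin (TCP) lies on the centre line of the jaws, within the pads' length; the fingertips stand 17 mm ahead of it and the grasp point (between the pads) lies 2 mm behind it; x points along the fingers, y is the direction in which the jaws open and shut, and the axes are right-handed (so a half turn about x gives the same grasp; the last joint's range is limited). The gripper opens to 85 mm and grips with 20 to 120 N. Pads are 22 mm wide; open, the fingers measure 114 mm over their backs; the gripper's body (76 mm by 85 mm) begins 54 mm behind the grasp point. The pads swing forward as they close: fully open they stand 13 mm farther back than shut.
Start: joints at [1.089, 0.576, 0.025, 1.437, -0.015, 1.129, -0.057], TCP at [0.261, -0.622, 0.248] pointing down, gripper open.
Joint ranges: [-2.76, 2.76], [-0.34, 2.15], [-1.52, 1.57], [0.19, 2.46], [-1.09, 4.23], [0.17, 1.99], [-2.82, 2.82]. Speed limits (rad/s): [2.22, 2.22, 3.01, 3.01, 3.14, 3.14, 3.14].

## Interface

Orientations are given as a unit quaternion [x, y, z, w].
In Python, from bench import manip gives the robot as it stands.
- The arm moves only by the shell command python3 -m inch 'ROWS' [FORCE]. ROWS is text: rows parted by semicolons, each of 7 numbers parted by spaces: the shift along the world's x, y, z in cm, then the turn, a rotation vector about the world's x, y, z in rad, then the closure, from 0 (fully open) to 1 (shut). A call has 1 to 12 rows; each row is the pose to reach, as a shift and turn from the pose measured when the call began; what a row does not reach only later rows make up. A row lasts 1/8 s, in which the tool goes at most 62.5 mm and 10.7 degrees, less where a joint would pass 70% of its speed; a pose out of reach is approached as far as the arm can. A call with a gripper value outside its range is refused whole. The fingers move at their own pace and stop on an object; FORCE is the grip in N (left out, the last holds). Time passes only in rows, so rows that repeat a pose let the fingers close. It gives the time, the measured TCP pose, the force and the opening at its end, in the units of the state.
- manip.observe(): the state, without advancing time (a new reading comes with each control period).
- manip.camera(name): name is "side" or "top"; returns the picture (400x640x3 uint8, red, green, blue); there is no depth.
- manip.camera_params(name): a dict with "fov_y" (degrees; the focal length in pixels is half the picture's height over the tangent of half this angle, whatever the lens; pixels are square), "cx", "cy" (the principal point, pixels), "k1" (the pictures are not rectified: a ray, as slopes to the right and down, at radius r is drawn at 1 + k1 r^2 times it, then the intrinsics apply), "world_to_cam" (4x4, takes a point from world to camera coordinates). Camera axes: x right, y up, looking along -z (the intrinsics and any distortion apply to the point x, -y, -z); pixel columns grow to the right and rows downward; lengths in m; the calibration is good to about 2 mm. A picture is of the moment at which its call begins. camera_params takes no time and is no camera call.
- manip.hand_in(): hands the job in, once; it reports no verdict.
The state is a dict: "time": time; "joint_positions": joint angles; "joint_velocities": joint speeds; "tau": joint torques, N m; "eef_pos": TCP position; "tcp_rot": TCP orientation; "wrist_force": force on the tool from outside, world axes, zero at the start; "wrist_torque": the same for the moment, N m; "finger_gap": opening from 0.0 (shut) to 1.0 (fully open).
Only numpy, scipy, OpenCV 4.12 (cv2) and the standard library are available. Lean on these libraries where they do the work, as an engineer would, in place of code of your own. Each camera call takes 0.05 s, during which the arm holds its last target. There are 200 camera calls.

## Working session

There is one attempt and no reset: what is moved stays moved. The work goes in short steps, Python scripts to look and compute and a shell command to move; the robot and the scene stay as the last step left them, time stands still between calls to the robot, and variables do not carry over. Pictures are saved under pics/ and viewed, about 8 in all and at most 12, crops included, and the job is handed in when it is done.

```bash
mkdir -p pics; ls
cat > h.py <<'E'
import numpy as np, cv2
from bench import manip
def K(n):
    p=manip.camera_params(n); f=200/np.tan(np.radians(p["fov_y"])/2); return p,f
def proj(n,P):
    p,f=K(n); P=np.atleast_2d(P); c=(np.c_[P,np.ones(len(P))]@np.array(p["world_to_cam"]).T)[:,:3]
    s=np.c_[c[:,0]/-c[:,2],-c[:,1]/-c[:,2]]; r2=(s**2).sum(1,keepdims=True); s=s*(1+p["k1"]*r2)
    return s*f+[p["cx"],p["cy"]]
def ray(n,uv):
    p,f=K(n); s0=(np.array(uv,float)-[p["cx"],p["cy"]])/f; s=s0.copy()
    for _ in range(30): s=s0/(1+p["k1"]*(s@s))
    W=np.linalg.inv(np.array(p["world_to_cam"])); d=W[:3,:3]@[s[0],-s[1],-1]; return W[:3,3],d/np.linalg.norm(d)
def atz(n,uv,z):
    o,d=ray(n,uv); return o+d*(z-o[2])/d[2]
def tri(u1,u2):
    (o,d),(q,e)=ray("top",u1),ray("side",u2); t=np.linalg.lstsq(np.c_[d,-e],q-o,rcond=None)[0]
    a,b=o+d*t[0],q+e*t[1]; return (a+b)/2,np.linalg.norm(a-b)
def save(n,f,crop=None,s=1):
    im=manip.camera(n)
    if crop: x,y,w,h=crop; im=im[y:y+h,x:x+w]
    cv2.imwrite(f,cv2.cvtColor(cv2.resize(im,None,fx=s,fy=s,interpolation=cv2.INTER_CUBIC),cv2.COLOR_RGB2BGR))
E
python3 - <<'E'
from h import *
for n in("top","side"):
    im=manip.camera(n); np.save("pics/%s0.npy"%n,im); p,f=K(n); W=np.linalg.inv(np.array(p["world_to_cam"]));print(n,f,p["k1"],W[:3,3],-W[:3,2])
a=np.load("pics/top0.npy");b=np.load("pics/side0.npy")
cv2.imwrite("pics/a.png",cv2.cvtColor(np.vstack([a,b])[:, :],cv2.COLOR_RGB2BGR)[:800])
cv2.imwrite("pics/a.png",cv2.resize(cv2.imread("pics/a.png"),(480,600),interpolation=cv2.INTER_AREA))
s=manip.observe();print(s["eef_pos"],s["tcp_rot"],s["finger_gap"],s["time"])
E
```

```text
pics
top 405.6160491301272 -0.0045216290769262485 [0.45643713 0.0492661  1.03112037] [ 0.0982202   0.02460476 -0.99486049]
side 468.4381027344154 -0.0008191207304694911 [0.27993348 0.5738315  0.73908561] [ 0.32344146 -0.57618492 -0.75059747]
[ 0.2613282  -0.6219377   0.24751202] [-0.69305263 -0.14022226  0.69328753 -0.13916958] 0.9981902196305339 0.1
```

View pics/a.png

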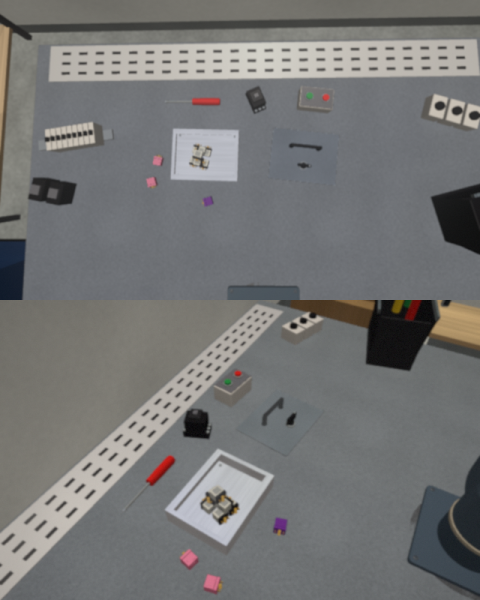

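The overview shows the white box (top view, around full-size px (273,206)) with the relay heap near its middle, and the grey cover around (407,205). The contactor and station lie beyond. Now closer crops.

Run:
```python
from h import *
a=cv2.cvtColor(np.load("pics/top0.npy"),cv2.COLOR_RGB2BGR);b=cv2.cvtColor(np.load("pics/side0.npy"),cv2.COLOR_RGB2BGR)
R=lambda im,s:cv2.resize(im,None,fx=s,fy=s,interpolation=cv2.INTER_CUBIC)
cv2.imwrite("pics/b.png",R(a[150:262,215:455],3.3))
cv2.imwrite("pics/c.png",R(b[115:340,215:435],2.65))
```

```text
(no output)
```

View pics/b.png

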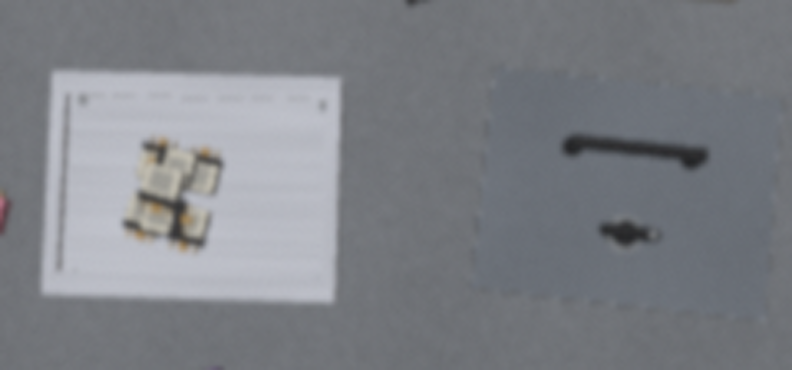

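View pics/c.png

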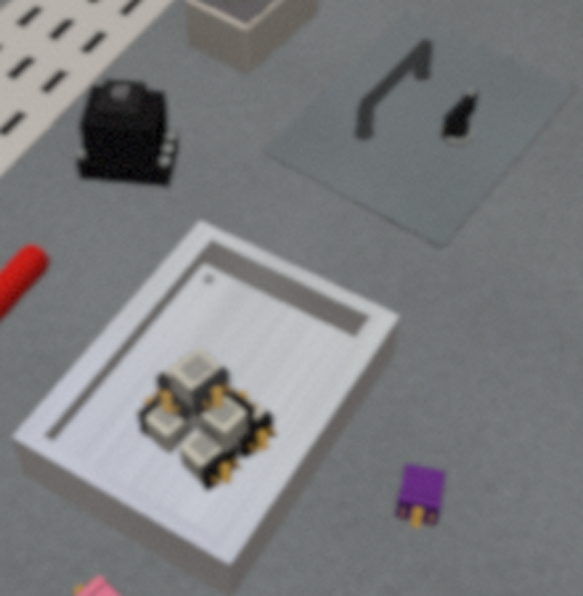

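The top crop shows the box rim corners at crop px (52,72), (341,78), (334,302) and (41,296). The handle runs from (572,146) to (700,156), and the knob is at (628,233) with its dot towards -y. The side crop shows rim corners (200,222), (400,317), (233,563) and (14,437), with at least one relay on top at (197,368). Next I fit the poses and enlarge the heap.

```bash
cat > fit.py <<'E'
from h import *
from scipy.optimize import least_squares
def pts(c,P): 
    x,y,z,t=c; P=np.array(P,float); R=np.array([[np.cos(t),-np.sin(t),0],[np.sin(t),np.cos(t),0],[0,0,1]]); return P@R.T+[x,y,z]
def fit(T,S,P0):
    f=lambda c:np.r_[(proj("top",pts(c,[p for p,_ in T]))-[u for _,u in T]).ravel(),(proj("side",pts(c,[p for p,_ in S]))-[u for _,u in S]).ravel()]
    r=least_squares(f,P0,loss="soft_l1"); return r.x,f(r.x).reshape(-1,2).round(1).tolist()
E
python3 - <<'E'
from fit import *
t=lambda u,v:(u/3.3+215-.35,v/3.3+150-.35); s=lambda u,v:(u/2.65+215-.3,v/2.65+115-.3)
a,b=.083,.108
T=[((a,b,.048),t(52,72)),((a,-b,.048),t(341,78)),((-a,-b,.048),t(334,302)),((-a,b,.048),t(41,296))]
S=[((a,-b,.048),s(200,222)),((-a,-b,.048),s(400,317)),((-a,b,.048),s(233,563)),((a,b,.048),s(14,437))]
print("box",*fit(T,S,[.55,.1,0,0]))
a,b=.086,.111
T=[((a,b,.003),t(495,65)),((a,-b,.003),t(785,97)),((-a,-b,.003),t(768,318)),((-a,b,.003),t(475,290)),((.03,.05,.035),t(565,146)),((.03,-.05,.035),t(705,157)),((-.032,0,.0385),t(627,231))]
S=[((-a,-b,.003),s(578,90)),((-a,b,.003),s(440,245)),((a,b,.003),s(268,152)),((.03,-.045,.040),s(430,42)),((.03,.045,.04),s(366,103))]
print("cover",*fit(T,S,[.55,-.2,0,0]))
print("handle tri",tri(t(635,151),s(397,75)),"knob tri",tri(t(627,231),s(462,108)))
x,y=np.load("pics/top0.npy")[185:230,246:290],np.load("pics/side0.npy")[238:306,258:326]
c=np.hstack([cv2.resize(x,(391,400),interpolation=cv2.INTER_CUBIC),cv2.resize(y,(400,400),interpolation=cv2.INTER_CUBIC)])
cv2.imwrite("pics/d.png",cv2.cvtColor(c,cv2.COLOR_RGB2BGR))
from scipy.spatial.transform import Rotation as R
q=manip.observe()["tcp_rot"];print(R.from_quat(q).as_matrix().round(3))
E
```

```text
box [ 0.5410424   0.18604401 -0.00303816 -0.03090573] [[-0.1, -0.3], [-0.5, -0.4], [-0.1, -0.5], [0.1, -0.9], [0.7, -0.3], [0.4, -0.4], [0.0, 0.7], [0.4, 0.3]]
cover [ 0.53592116 -0.14330195  0.00291879 -0.11752932] [[-0.3, 0.3], [-0.8, -0.2], [-1.1, 0.8], [-1.1, -0.6], [2.1, -1.5], [0.5, -0.4], [1.7, 0.0], [0.3, -0.4], [2.0, 1.0], [-0.9, -0.2], [-0.7, 0.6], [1.4, -0.2]]
handle tri (array([ 0.56435479, -0.14192864,  0.04405852]), np.float64(0.0027573214735186493)) knob tri (array([ 0.50414583, -0.1355282 ,  0.04088048]), np.float64(0.000141095273216286))
[[-0.001  0.387 -0.922]
 [ 0.001 -0.922 -0.387]
 [-1.    -0.002  0.   ]]
```

View pics/d.png

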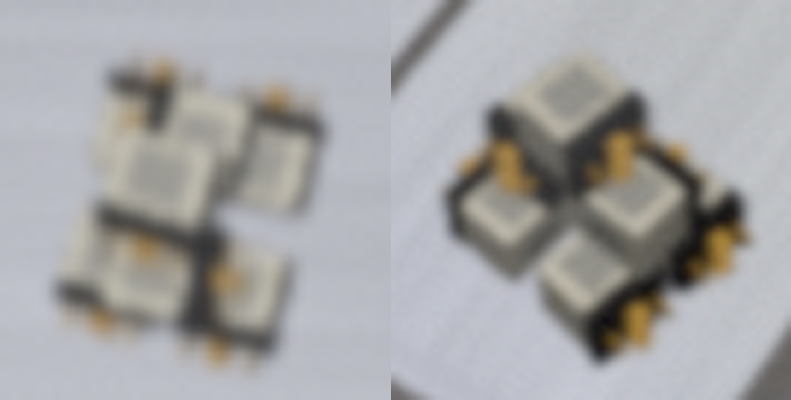

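Run:
```python
from fit import *
t=lambda x,y:(246+x/391*44-.4,185+y/400*45-.4); s=lambda x,y:(258+(x-391)/400*68-.4,238+y*68/400-.4)
T=dict(A=(155,180),B=(205,130),C=(278,165),D=(145,285),E=(250,290),F=(80,245),G=(120,120))
S=dict(a=(580,90),b=(510,205),c=(640,195),d=(585,265),e=(715,190))
c,si=np.cos(-.031),np.sin(-.031)
for k in T:
  for j in S:
    p,e=tri(t(*T[k]),s(*S[j]))
    if e<.006: d=p-[.541,.186,0]; print(k,j,p.round(3),round(e,4),"box",round(d[0]*c+d[1]*si,3),round(-d[0]*si+d[1]*c,3))
```

```text
A a [0.541 0.204 0.078] 0.0013 box -0.001 0.018
B a [0.553 0.193 0.056] 0.0058 box 0.012 0.007
C d [ 0.556  0.188 -0.055] 0.0002 box 0.015 0.003
D c [0.515 0.212 0.052] 0.0038 box -0.026 0.025
E e [0.511 0.185 0.023] 0.0056 box -0.03 -0.002
F d [0.525 0.232 0.034] 0.0012 box -0.017 0.045
G b [0.56  0.222 0.026] 0.0037 box 0.018 0.036
```

```bash
python3 -m inch '20 30 -5 0 0 -0.5 0.45;20 30 -5 0 0 -0.5 0.45;20 30 -5 0 0 -0.5 0.45;20 30 -5 0 0 -0.5 0.45;20 30 -5 0 0 -0.5 0.45;28 82.6 -11 0 0 -0.5 0.45;28 82.6 -11 0 0 -0.5 0.45;28 82.6 -11 0 0 -0.5 0.45;28 82.6 -11 0 0 -0.5 0.45;28 82.6 -11 0 0 -0.5 0.45;28 82.6 -11 0 0 -0.5 0.45;28 82.6 -11 0 0 -0.5 0.45' 30
```

```text
time: 1.6
eef_pos: [0.5144, 0.0642, 0.154]
tcp_rot: [0.706, -0.036, -0.706, -0.037]
wrist_force: [1.1, -1.1, 0.6]
finger_gap: 0.551
```

```bash
python3 -m inch '2.65 14 -2 0 0 0 0.45;2.65 14 -2 0 0 0 0.45;2.65 14 -2 0 0 0 0.45;2.65 14 -8.4 0 0 0 0.45;2.65 14 -8.4 0 0 0 0.45;2.65 14 -8.4 0 0 0 0.8;2.65 14 -8.4 0 0 0 0.8;2.65 14 -8.4 0 0 0 0.8;2.65 14 -6 0 0 0 0.8;2.65 14 -4 0 0 0 0.8' 30
```

```text
time: 2.85
eef_pos: [0.5412, 0.2041, 0.1156]
tcp_rot: [0.707, -0.036, -0.706, -0.037]
wrist_force: [0.3, -0.4, -1.4]
finger_gap: 0.322
```

```bash
python3 -m inch '3.8 -7.4 0 0 0 0.07 0.8;3.8 -7.4 0 0 0 0.07 0.8;3.8 -7.4 -5 0 0 0.07 0.8;3.8 -7.4 -9.2 0 0 0.07 0.8;3.8 -7.4 -9.4 0 0 0.07 0.8;3.8 -7.4 -9.4 0 0 0.07 0.5;3.8 -7.4 -9.4 0 0 0.07 0.5;3.8 -7.4 -5 0 0 0.07 0.5;3.8 -7.4 1 0 0 0.07 0.45;-1 -16 5 0 0 0.07 0.45;-1 -16 5 0 0 0.07 0.45' 30
python3 - <<'E'
from h import *
R=lambda i,w:cv2.resize(i,w,interpolation=cv2.INTER_CUBIC)
x=manip.camera("top")[165:245,222:322];y=manip.camera("side")[190:340,212:372]
cv2.imwrite("pics/e.png",cv2.cvtColor(np.hstack([R(x,(400,320)),R(y,(341,320))]),cv2.COLOR_RGB2BGR))
E
```

```text
time: 4.22
eef_pos: [0.5305, 0.0423, 0.1676]
tcp_rot: [0.708, -0.011, -0.706, -0.012]
wrist_force: [0.3, 0.5, -0.3]
finger_gap: 0.55
```

View pics/e.png

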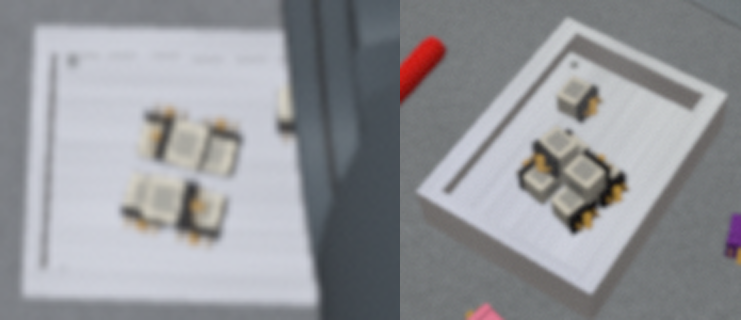

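Relay A now lies alone near the +x/-y side. B (top px (188,143), side (563,140)) and D ((165,198), (587,173)) remain on the second level, with their pins along y.

```bash
cat > q.py <<'E'
from fit import *
def bx(p):
    c,s=np.cos(-.031),np.sin(-.031); d=p-np.array([.541,.186,0]); return np.round([d[0]*c+d[1]*s,-d[0]*s+d[1]*c],3)
t=lambda x,y:(222+x/4-.4,165+y/4-.4); s=lambda x,y:(212+(x-400)/341*160-.3,190+y*150/320-.3)
E
python3 - <<'E'
from q import *
for n,a,b in [("B",(188,143),(563,140)),("D",(165,198),(587,173))]:
    p,e=tri(t(*a),s(*b)); print(n,p.round(4),e.round(4),bx(p))
for n,a,z in [("F",(132,192),.028),("C",(220,156),.028),("E",(208,212),.028),("G",(148,140),.028)]: p=atz("top",t(*a),z); print(n,p.round(3),bx(p))
p=atz("side",s(577,95),.028);print("A",p.round(3),bx(p))
E
```

```text
B [0.5527 0.1948 0.05  ] 0.0015 [0.011 0.009]
D [0.5201 0.2096 0.0456] 0.0003 [-0.022  0.023]
F [0.525 0.233 0.028] [-0.017  0.047]
C [0.547 0.178 0.028] [ 0.006 -0.007]
E [0.512 0.186 0.028] [-0.029 -0.001]
G [0.558 0.223 0.028] [0.015 0.038]
A [0.575 0.136 0.028] [ 0.036 -0.049]
```

```bash
python3 -m inch '-1.05 16.4 -6 0 0 0 0.42;-1.05 16.4 -6 0 0 0 0.42;-1.05 16.4 -6 0 0 0 0.42;-1.05 16.4 -9 0 0 0 0.42;-1.05 16.4 -12.1 0 0 0 0.42;-1.05 16.4 -12.1 0 0 0 0.42;-1.05 16.4 -12.1 0 0 0 0.8;-1.05 16.4 -12.1 0 0 0 0.8;-1.05 16.4 -12.1 0 0 0 0.8;-1.05 16.4 -9 0 0 0 0.8;-1.05 16.4 -8 0 0 0 0.8' 30
```

```text
time: 5.7
eef_pos: [0.5203, 0.2036, 0.0899]
tcp_rot: [0.709, -0.013, -0.705, -0.014]
wrist_force: [0.4, -0.1, -1.0]
finger_gap: 0.412
```

```bash
python3 -m inch '-2.1 -7.15 1 0 0 0 0.8;-2.1 -7.15 1 0 0 0 0.8;-2.1 -7.15 -4 0 0 0 0.8;-2.1 -7.15 -6.7 0 0 0 0.8;-2.1 -7.15 -6.7 0 0 0 0.8;-2.1 -7.15 -6.7 0 0 0 0.5;-2.1 -7.15 -6.7 0 0 0 0.5;-2.1 -7.15 -2 0 0 0 0.5;-2.1 -7.15 2 0 0 0 0.45;3.2 -0.6 1 0 0 0 0.42;3.2 -0.6 1 0 0 0 0.42;3.2 -0.6 1 0 0 0 0.42' 30
python3 - <<'E'
from h import *
R=lambda i,w:cv2.resize(i,w,interpolation=cv2.INTER_CUBIC)
y=manip.camera("side")[190:340,212:372];x=manip.camera("top")[165:245,222:322]
cv2.imwrite("pics/f.png",cv2.cvtColor(np.hstack([R(x,(400,320)),R(y,(341,320))]),cv2.COLOR_RGB2BGR))
E
```

```text
time: 7.2
eef_pos: [0.5527, 0.1992, 0.0999]
tcp_rot: [0.709, -0.012, -0.705, -0.014]
wrist_force: [-0.7, -0.9, -0.1]
finger_gap: 0.578
```

View pics/f.png

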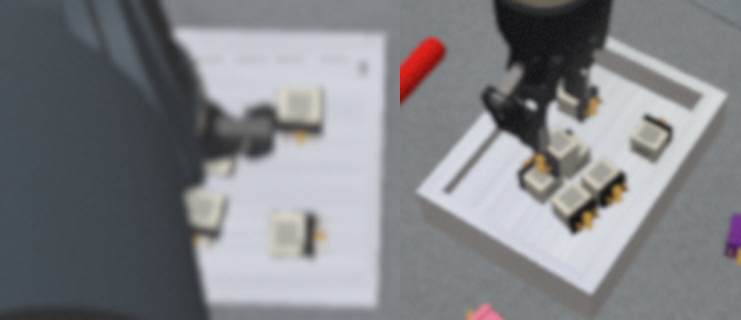

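```bash
python3 -m inch '0 -0.15 -5.3 0 0 0 0.42;0 -0.15 -5.3 0 0 0 0.42;0 -0.15 -5.3 0 0 0 0.8;0 -0.15 -5.3 0 0 0 0.8;0 -0.15 -5.3 0 0 0 0.8;0 -0.15 -2 0 0 0 0.8;-1.87 -7.1 0 0 0 0 0.8;-1.87 -7.1 0 0 0 0 0.8;-1.87 -7.1 0 0 0 0 0.8' 30
```

```text
time: 8.43
eef_pos: [0.533, 0.1248, 0.1004]
tcp_rot: [0.709, -0.014, -0.705, -0.015]
wrist_force: [1.3, 0.5, -0.4]
finger_gap: 0.2
```

```bash
python3 -m inch '2 -12 6 0 0 0 0.45;2 -12 6 0 0 0 0.45'
python3 - <<'E'
from h import *
R=lambda i,w:cv2.resize(i,w,interpolation=cv2.INTER_CUBIC)
y=manip.camera("side")[190:340,212:372];x=manip.camera("top")[165:245,222:322]
cv2.imwrite("pics/g.png",cv2.cvtColor(np.hstack([R(x,(400,320)),R(y,(341,320))]),cv2.COLOR_RGB2BGR))
E
```

```text
time: 8.68
eef_pos: [0.5518, 0.0162, 0.1553]
tcp_rot: [0.709, -0.013, -0.705, -0.014]
wrist_force: [1.1, 0.5, 0.2]
finger_gap: 0.551
```

View pics/g.png

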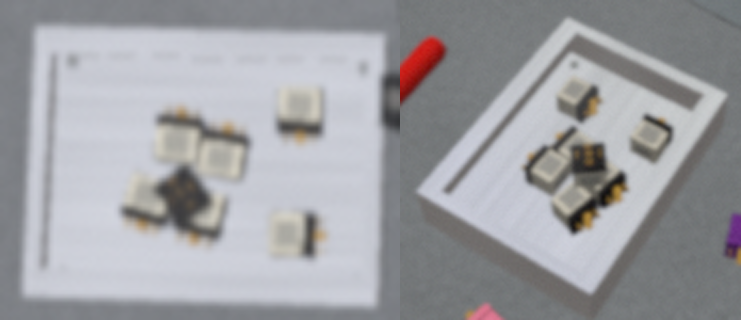

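Run:
```python
from q import *
for n,a,b in [("B pins",(183,193),(592,156)),("A",(300,103),(577,92)),("G",(177,143),(550,165)),("F",(145,190),(574,198))]:
    p,e=tri(t(*a),s(*b)); print(n,p.round(4),e.round(4),bx(p))
for n,a in [("F",(145,192)),("C",(222,157)),("E",(207,215)),("G",(177,143))]: p=atz("top",t(*a),.028); print(n,p.round(3),bx(p))
R=lambda i,w:cv2.resize(i,w,interpolation=cv2.INTER_CUBIC)
y=manip.camera("side")[244:290,262:322];x=manip.camera("top")[195:227,245:285]
cv2.imwrite("pics/i.png",cv2.cvtColor(np.hstack([R(x,(400,320)),R(y,(400,307))[:307].repeat(1,0) if 0 else R(y,(400,320))]),cv2.COLOR_RGB2BGR))
```

```text
B pins [0.5225 0.1975 0.0526] 0.0004 [-0.019  0.011]
A [0.5805 0.1288 0.0206] 0.001 [ 0.041 -0.056]
G [0.5572 0.2064 0.0238] 0.0026 [0.016 0.021]
F [0.5253 0.2249 0.0252] 0.0029 [-0.017  0.038]
F [0.525 0.225 0.028] [-0.017  0.039]
C [0.547 0.177 0.028] [ 0.006 -0.009]
E [0.511 0.186 0.028] [-0.03  -0.001]
G [0.556 0.205 0.028] [0.014 0.02 ]
```

View pics/i.png

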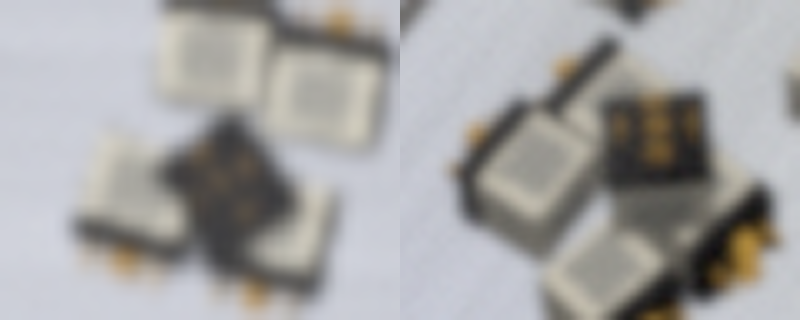

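```bash
python3 -m inch '-3 18.1 -5 0 0 0.7 0.45;-3 18.1 -5 0 0 0.7 0.45;-3 18.1 -5 0 0 0.7 0.45;-3 18.1 -5 0 0 0.7 0.45;-3 18.1 -5 0 0 0.7 0.45'
```

```text
time: 9.5
eef_pos: [0.5206, 0.1991, 0.1042]
tcp_rot: [0.67, 0.231, -0.667, 0.228]
wrist_force: [0.8, -0.3, 0.8]
finger_gap: 0.548
```

```bash
python3 -m inch '0.1 -0.15 -4 0 0 0 0.45;0.1 -0.15 -5.7 0 0 0 0.45;0.1 -0.15 -5.7 0 0 0 0.45;0.1 -0.15 -5.7 0 0 0 0.8;0.1 -0.15 -5.7 0 0 0 0.8;0.1 -0.15 -5.7 0 0 0 0.8;0.1 -0.15 -3.5 0 0 0 0.8;0.1 -0.15 0 0 0 0 0.8'
```

```text
time: 10.5
eef_pos: [0.521, 0.1973, 0.1043]
tcp_rot: [0.669, 0.231, -0.668, 0.228]
wrist_force: [0.1, 0.2, -1.0]
finger_gap: 0.286
```

```bash
python3 -m inch '1.5 -6.85 0 0 0 -0.7 0.8;1.5 -6.85 0 0 0 -0.7 0.8;1.5 -6.85 0 0 0 -0.7 0.8;1.5 -6.85 -3 0 0 -0.7 0.8;1.5 -6.85 -8 0 0 -0.7 0.8;1.5 -6.85 -8 0 0 -0.7 0.8;1.5 -6.85 -8 0 0 -0.7 0.55;1.5 -6.85 -8 0 0 -0.7 0.55;1.5 -6.85 -3 0 0 -0.7 0.55;1.5 -6.85 3 0 0 -0.7 0.45;4 -20 8 0 0 -0.7 0.45;4 -20 8 0 0 -0.3 0.45'
python3 - <<'E'
from h import *
print(manip.observe()["joint_positions"])
R=lambda i,w:cv2.resize(i,w,interpolation=cv2.INTER_CUBIC)
y=manip.camera("side")[190:340,212:372];x=manip.camera("top")[165:245,222:322]
cv2.imwrite("pics/j.png",cv2.cvtColor(np.hstack([R(x,(400,320)),R(y,(341,320))]),cv2.COLOR_RGB2BGR))
E
```

```text
time: 12.0
eef_pos: [0.5582, 0.0133, 0.1803]
tcp_rot: [0.707, 0.056, -0.703, 0.053]
wrist_force: [0.8, -0.7, -0.6]
finger_gap: 0.552
[-1.00289536e-01  4.71893926e-01 -7.47293184e-03  1.84379088e+00
 -6.30594536e-04  8.20426356e-01 -1.52271884e+00]
```

View pics/j.png

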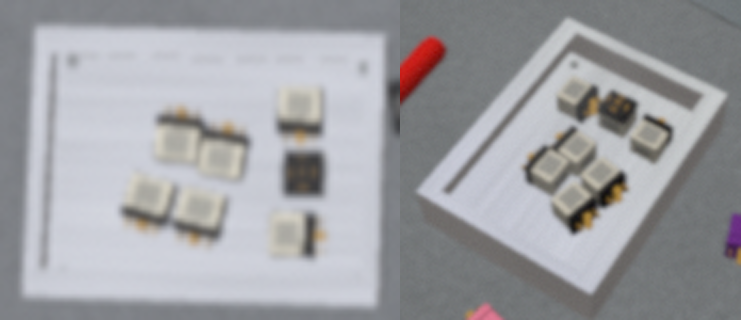

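Run:
```python
from q import *
for n,a,z in [("F",(149,195),.028),("E",(199,210),.028),("Er",(226,210),.028),("Dl",(268,233),.028),("C",(222,157),.028),("Cbot",(222,181),.028),("Bl",(283,175),.031),("G",(177,143),.028)]: p=atz("top",t(*a),z); print(n,p.round(3),bx(p))
```

```text
F [0.523 0.223 0.028] [-0.019  0.036]
E [0.514 0.191 0.028] [-0.027  0.004]
Er [0.514 0.174 0.028] [-0.027 -0.012]
Dl [0.499 0.148 0.028] [-0.041 -0.039]
C [0.547 0.177 0.028] [ 0.006 -0.009]
Cbot [0.532 0.177 0.028] [-0.009 -0.009]
Bl [0.535 0.139 0.031] [-0.005 -0.047]
G [0.556 0.205 0.028] [0.014 0.02 ]
```

```bash
python3 -m inch '-4.7 14.8 -8 0 0 1.372 1;-4.7 14.8 -8 0 0 1.372 1;-4.7 14.8 -8 0 0 1.372 1;-4.7 14.8 -8 0 0 1.372 1;-4.7 14.8 -8 0 0 1.372 1;-4.7 14.8 -8 0 0 1.372 1;-4.7 14.8 -8 0 0 1.372 1;-4.7 14.8 -8 0 0 1.372 1;-4.7 14.8 -8 0 0 1.372 1'
```

```text
time: 13.22
eef_pos: [0.5128, 0.1522, 0.1019]
tcp_rot: [0.516, 0.487, -0.511, 0.484]
wrist_force: [0.2, 0.5, 0.9]
finger_gap: -0.003
```

```bash
python3 -m inch '-0.15 0.9 -3 0 0 0 1;-0.15 0.9 -7.2 0 0 0 1;-0.15 0.9 -7.2 0 0 0 1;-0.15 2 -7.2 0 0 0 1;-0.15 2.8 -7.2 0 0 0 1;-0.15 3.6 -7.2 0 0 0 1;-0.15 3.6 -7.2 0 0 0 1;-0.15 3.2 -3 0 0 0 1;-0.15 3 2 0 0 0 0.7;5 -22 4 0 0 -0.06 0.6;5 -22 4 0 0 -0.06 0.6;5 -22 4 0 0 -0.06 0.6'
python3 - <<'E'
from h import *
R=lambda i,w:cv2.resize(i,w,interpolation=cv2.INTER_CUBIC)
y=manip.camera("side")[190:340,212:372];x=manip.camera("top")[165:245,222:322]
np.save("pics/top1.npy",manip.camera("top"))
cv2.imwrite("pics/k.png",cv2.cvtColor(np.hstack([R(x,(400,320)),R(y,(341,320))]),cv2.COLOR_RGB2BGR))
E
```

```text
time: 14.72
eef_pos: [0.5492, -0.003, 0.1372]
tcp_rot: [0.531, 0.471, -0.526, 0.469]
wrist_force: [1.7, 0.1, 0.0]
finger_gap: 0.4
```

View pics/k.png

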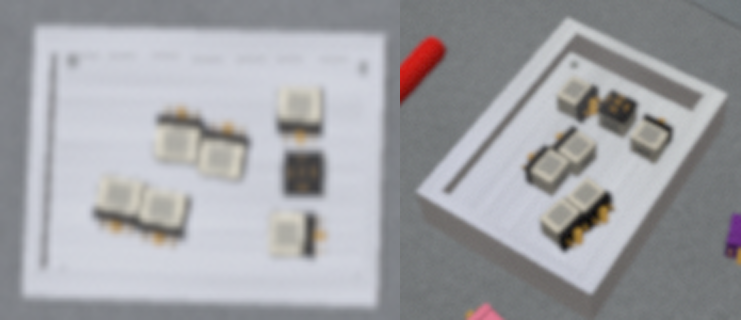

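All seven relays now lie in one layer, and F at px (120,195) is well inside the +y end third. Next I refine the cover's pose with image code on the dark handle and knob.

Run:
```python
from q import *
im=np.load("pics/top0.npy").astype(int); g=im.sum(2)/3
for n,(u0,u1,v0,v1),z in [("handle",(378,436,184,204),.043),("knob",(392,420,211,232),.044)]:
    r=g[v0:v1,u0:u1]; bg=np.median(r); w=np.clip(bg-25-r,0,None)
    v,u=np.mgrid[v0:v1,u0:u1]; m=w>15
    P=np.array([atz("top",(a,b),z)[:2] for a,b in zip(u[m],v[m])]); W=w[m]
    c=(P*W[:,None]).sum(0)/W.sum(); C=((P-c).T*W)@(P-c)/W.sum(); e,V=np.linalg.eigh(C); d=V[:,1]
    pr=(P-c)@d; q=(P-c)@V[:,0]
    print(n,c.round(4),"angle of long axis",np.degrees(np.arctan2(d[1],d[0])).round(2),"extent",pr.min().round(3),pr.max().round(3),"w",q.min().round(3),q.max().round(3),m.sum())
    print("mid of ends",(c+d*(pr.min()+pr.max())/2).round(4))
    if n=="handle":
        # middle part only (bar alone)
        k=abs(pr)<.03; print("bar middle",((P[k]*W[k,None]).sum(0)/W[k].sum()).round(4), np.polyfit(P[k][:,1],P[k][:,0],1,w=W[k]))
print(manip.observe()["eef_pos"])
```

```text
handle [ 0.5643 -0.1439] angle of long axis 83.29 extent -0.05 0.053 w -0.005 0.008 173
mid of ends [ 0.5644 -0.1425]
bar middle [ 0.5653 -0.1442] [0.11289681 0.58159608]
knob [ 0.5027 -0.1332] angle of long axis 82.11 extent -0.015 0.017 w -0.006 0.007 62
mid of ends [ 0.5029 -0.1322]
[ 0.54920879 -0.0059366   0.13663675]
```

Run:
```python
from q import *
def prof(cam,im,c,z,axis,sgn,h,L):
    off=np.arange(-.012,.0121,.0005); g=cv2.GaussianBlur(im,(0,0),.6).astype(np.float32)
    out=[]
    for o in off:
        s=np.linspace(-L,L,80); k=np.full(80,sgn*(h+o)); 
        P=np.c_[k,s,0*s+z] if axis==0 else np.c_[s,k,0*s+z]
        uv=proj(cam,pts([c[0],c[1],0,c[2]],P)).astype(np.float32)
        out.append(np.median(cv2.remap(g,uv[None,:,0],uv[None,:,1],cv2.INTER_LINEAR)[0],0))
    d=np.linalg.norm(np.gradient(np.array(out),axis=0),axis=1); d=np.convolve(d,np.ones(3)/3,"same"); i=d[2:-2].argmax()+2
    return round(sgn*off[i]*1000,1),round(float(d[i]/np.median(d)),1)
I={"top":np.load("pics/top0.npy"),"side":np.load("pics/side0.npy")}
for cam in I:
  for n,c,z,a,b in [("cover",(.5357,-.1425,-.1175),.0105,.086,.111),("box",(.541,.186,-.031),.048,.083,.108)]:
    print(cam,n,"+x",prof(cam,I[cam],c,z,0,1,a,.09),"-x",prof(cam,I[cam],c,z,0,-1,a,.09),"+y",prof(cam,I[cam],c,z,1,1,b,.07),"-y",prof(cam,I[cam],c,z,1,-1,b,.07))
```

```text
top cover +x (np.float64(4.0), 2.2) -x (np.float64(-4.0), 2.6) +y (np.float64(2.0), 2.9) -y (np.float64(-1.5), 3.6)
top box +x (np.float64(0.0), 7.9) -x (np.float64(-1.0), 9.6) +y (np.float64(-0.5), 3.0) -y (np.float64(-0.5), 15.9)
side cover +x (np.float64(1.5), 2.6) -x (np.float64(-1.5), 2.9) +y (np.float64(7.5), 3.0) -y (np.float64(4.0), 2.1)
side box +x (np.float64(1.5), 9.9) -x (np.float64(0.5), 8.3) +y (np.float64(2.5), 30.0) -y (np.float64(1.5), 3.7)
```

```bash
python3 -m inch '1.6 -13.9 -3 0 0 0 0.6;1.6 -13.9 -3 0 0 0 0.6;1.6 -13.9 -3.6 0 0 0 0.6;1.6 -13.9 -7 0 0 0 0.6;1.6 -13.9 -9.7 0 0 0 0.6;1.6 -13.9 -9.7 0 0 0 0.6' 80
python3 -m inch '0 0 0 0 0 0 1;0 0 0 0 0 0 1;0 0 0 0 0 0 1;0 0 0 0 0 0 1;0 0 0 0 0 0 1'
```

```text
time: 15.62
eef_pos: [0.5641, -0.143, 0.0381]
tcp_rot: [0.531, 0.471, -0.528, 0.466]
wrist_force: [-0.0, -0.6, 0.5]
finger_gap: 0.399
time: 16.25
eef_pos: [0.565, -0.1421, 0.0392]
tcp_rot: [0.532, 0.471, -0.527, 0.467]
wrist_force: [0.8, 4.5, 7.7]
finger_gap: 0.104
```

```bash
python3 -m inch '0 0 2 0 0 0 1;0 0 5 0 0 0 1;0 1 8 0 0 0 1;0 4 10 0 0 0.02 1;0 8 10 0 0 0.04 1;0 12 10 0 0 0.06 1;-0.3 16 10 0 0 0.0865 1;-0.6 20 10 0 0 0.0865 1;-0.9 24 10 0 0 0.0865 1;-0.9 28 10 0 0 0.0865 1;-0.9 31.5 10 0 0 0.0865 1;-0.9 32.9 10 0 0 0.0865 1'
python3 -m inch '0 0 0 0 0 0 1;0 0 0 0 0 0 1'
python3 - <<'E'
from h import *
R=lambda i,w:cv2.resize(i,w,interpolation=cv2.INTER_CUBIC)
A=manip.camera("side");B=manip.camera("top");np.save("pics/s2.npy",A);np.save("pics/t2.npy",B)
cv2.imwrite("pics/l.png",cv2.cvtColor(np.hstack([R(B[140:260,210:340],(390,360)),R(A[150:340,212:402],(360,360))]),cv2.COLOR_RGB2BGR))
s=manip.observe();print(s["wrist_force"],s["wrist_torque"],s["eef_pos"])
E
```

```text
time: 17.75
eef_pos: [0.5552, 0.1891, 0.1391]
tcp_rot: [0.51, 0.494, -0.506, 0.489]
wrist_force: [-1.0, -0.5, -4.7]
finger_gap: 0.099
time: 18.0
eef_pos: [0.5552, 0.1873, 0.1389]
tcp_rot: [0.51, 0.494, -0.507, 0.489]
wrist_force: [-0.2, -0.3, -4.7]
finger_gap: 0.1
[-0.26947381  0.53328526 -5.43555461] [-0.04055215 -0.15091115  0.01887784] [0.55539205 0.18721933 0.13899883]
```

View pics/l.png

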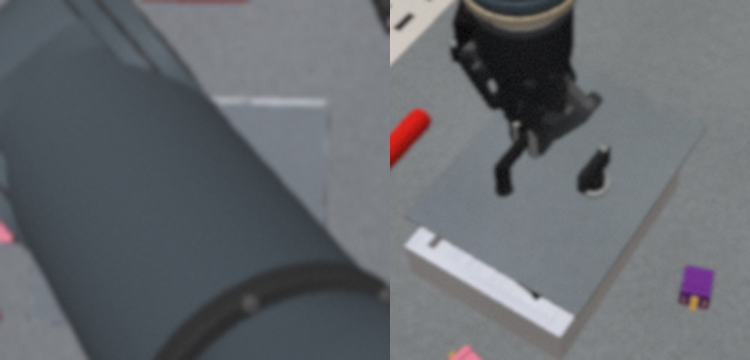

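The cover hangs level over the box. Its corners show in the side crop at (405,218), (578,308) and (705,130), and in the top crop at (327,103). Now I fit its pose in the hand.

Run:
```python
from q import *
t2=lambda x,y:(210+x/3-.4,140+y/3-.4); s2=lambda x,y:(212+(x-390)/1.895-.3,150+y/1.895-.3)
a,b=.086,.111
print(fit([((a,-b,.003),t2(327,104))],[((a,b,.003),s2(404,218)),((-a,b,.003),s2(577,309)),((-a,-b,.003),s2(706,130))],[.525,.187,.108,-.03]))
def prof(cam,im,c,z,axis,sgn,h,l0,l1):
    off=np.arange(-.012,.0121,.0005); g=cv2.GaussianBlur(im,(0,0),.6).astype(np.float32); out=[]
    for o in off:
        s=np.linspace(l0,l1,60); k=np.full(60,sgn*(h+o)); P=np.c_[k,s,0*s+z] if axis==0 else np.c_[s,k,0*s+z]
        uv=proj(cam,pts([c[0],c[1],0,c[2]],P)).astype(np.float32)
        out.append(np.median(cv2.remap(g,uv[None,:,0],uv[None,:,1],cv2.INTER_LINEAR)[0],0))
    d=np.linalg.norm(np.gradient(np.array(out),axis=0),axis=1); d=np.convolve(d,np.ones(3)/3,"same"); i=d[2:-2].argmax()+2
    return round(sgn*off[i]*1000,1),round(float(d[i]/np.median(d)),1)
S=np.load("pics/s2.npy");T=np.load("pics/t2.npy"); c=(.525,.187,-.031)
for l in [(-.08,-.02),(.0,.08)]: print("side +y",prof("side",S,c,.1105,1,1,b,*l),"-x",prof("side",S,c,.1105,0,-1,a,*l))
print("top -y",prof("top",T,c,.111,1,-1,b,0,.035),prof("top",T,c,.111,1,-1,b,.04,.08),"+x",prof("top",T,c,.111,0,1,a,-.1,-.06))
```

```text
(array([ 0.52744035,  0.18503382,  0.09835327, -0.03891855]), [[0.3, -0.4], [0.4, -0.2], [-0.3, 4.4], [0.2, -0.9]])
side +y (np.float64(2.5), 30.7) -x (np.float64(1.5), 4.6)
side +y (np.float64(1.5), 40.7) -x (np.float64(1.5), 3.7)
top -y (np.float64(-6.5), 3.9) (np.float64(-2.0), 3.0) +x (np.float64(-2.5), 3.8)
```

```bash
python3 -m inch '-0.2 0 -2 0 0 0 1;-0.2 0 -4 0 0 0 1;-0.2 0 -5 0 0 0 1;-0.2 0 -5.6 0 0 0 1;-0.2 0 -6 0 0 0 1;-0.2 0 -6 0 0 0 1'
```

```text
time: 18.85
eef_pos: [0.5538, 0.1872, 0.0795]
tcp_rot: [0.511, 0.493, -0.507, 0.489]
wrist_force: [-0.3, -0.5, -3.7]
finger_gap: 0.097
```

```bash
python3 -m inch '0 0 -0.15 0 0 0 1;0 0 -0.2 0 0 0 1;0 0 -0.2 0 0 0 1'
```

```text
time: 19.23
eef_pos: [0.5539, 0.1872, 0.0792]
tcp_rot: [0.511, 0.493, -0.506, 0.49]
wrist_force: [-5.6, -1.8, 13.1]
finger_gap: 0.104
```

```bash
python3 -m inch '0.5 0 -0.05 0 0 0 1;1 -0.03 -0.05 0 0 0 1;1.4 -0.05 -0.05 0 0 0 1;1.6 -0.05 -0.05 0 0 0 1;1.7 -0.05 -0.05 0 0 0 1;1.8 -0.05 -0.05 0 0 0 1'
```

```text
time: 19.98
eef_pos: [0.5712, 0.1873, 0.0793]
tcp_rot: [0.511, 0.493, -0.506, 0.489]
wrist_force: [-6.8, -0.1, 7.6]
finger_gap: 0.097
```

```bash
python3 -m inch '0.1 0 0 0 0 0 1;0.25 0 0 0 0 0 1;0.4 0 0 0 0 0 1;0.4 0 0 0 0 0 1'
```

```text
time: 20.48
eef_pos: [0.5731, 0.1874, 0.0793]
tcp_rot: [0.509, 0.494, -0.507, 0.489]
wrist_force: [-11.8, -0.6, 9.9]
finger_gap: 0.098
```

```bash
python3 -m inch '0.2 0 0 0 0 0 1;0.4 0 0 0 0 0 1;0.6 0 0 0 0 0 1;0.6 0 0 0 0 0 1'
```

```text
time: 20.98
eef_pos: [0.5732, 0.1874, 0.0792]
tcp_rot: [-0.505, -0.496, 0.51, -0.488]
wrist_force: [-26.6, -2.5, 22.4]
finger_gap: 0.097
```

```bash
python3 -m inch '0 0 0 0 0 0 1;0 0 0 0 0 0 0.6;0 0 0 0 0 0 0.6;0 0 0 0 0 0 0.6;0 0 3 0 0 0 0.65;0 0 5.5 0 0 0 0.65;-6.2 0.1 5.5 0 0 0 0.65;-6.2 0.1 5.5 0 0 0 0.65;-6.2 0.1 5.5 0 0 0 0.65' 40
python3 - <<'E'
from q import *
S=manip.camera("side"); T=manip.camera("top"); np.save("pics/s3.npy",S)
# dark knob in side view: expected spot
print("knob expected",proj("side",[[.5112,.188,.0865],[.5112,.188,.06]]).round(1),"handle",proj("side",[[.5732,.1365,.086],[.5732,.2365,.086]]).round(1))
R=lambda i,w:cv2.resize(i,w,interpolation=cv2.INTER_CUBIC)
cv2.imwrite("pics/m.png",cv2.cvtColor(np.hstack([R(T[140:260,210:340],(390,360)),R(S[160:340,212:392],(360,360))]),cv2.COLOR_RGB2BGR))
E
```

```text
time: 22.1
eef_pos: [0.5119, 0.1886, 0.1346]
tcp_rot: [-0.506, -0.496, 0.51, -0.488]
wrist_force: [0.2, 0.8, 0.0]
finger_gap: 0.352
knob expected [[309.9 250.3]
 [310.  259.1]] handle [[294.5 215.5]
 [263.  256.1]]
```

View pics/m.png

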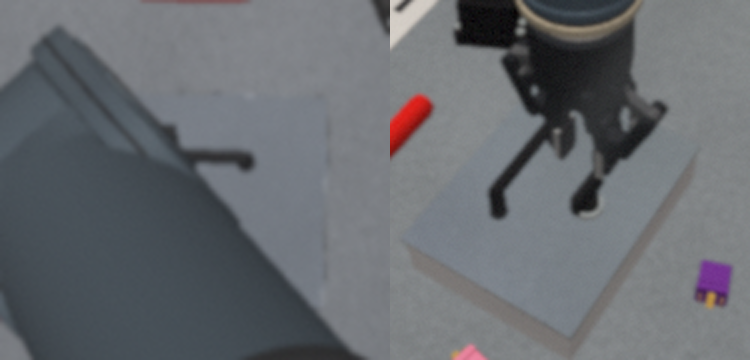

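```bash
python3 -m inch '-0.05 0 -3 0 0 0 0.65;-0.05 0 -6 0 0 0 0.65;-0.05 0 -6 0 0 0 0.65;-0.05 0 -6 0 0 0 1;-0.05 0 -6 0 0 0 1;-0.05 0 -6 0 0 0 1;-0.05 0 -6 0 0 0 1' 40
```

```text
time: 23.08
eef_pos: [0.5113, 0.1886, 0.0744]
tcp_rot: [-0.506, -0.496, 0.51, -0.487]
wrist_force: [-5.5, 1.8, -2.9]
finger_gap: 0.201
```

```bash
python3 -m inch '0 0 0 0 0 -0.18 1;0 0 0 0 0 -0.36 1;0 0 0 0 0 -0.54 1;0 0 0 0 0 -0.72 1;0 0 0 0 0 -0.9 1;0 0 0 0 0 -1.08 1;0 0 0 0 0 -1.26 1;0 0 0 0 0 -1.4 1;0 0 0 0 0 -1.5 1;0 0 0 0 0 -1.55 1;0 0 0 0 0 -1.55 1'; python3 -c "
from h import *;s=manip.observe();print(s['wrist_torque'],s['joint_positions'][6])"
```

```text
time: 24.45
eef_pos: [0.5115, 0.1885, 0.0746]
tcp_rot: [0.709, 0.001, -0.705, -0.008]
wrist_force: [-1.0, -0.1, -3.6]
finger_gap: 0.199
[-0.35600792  0.21700229 -0.0321633 ] -1.938789575902803
```

The gap of 0.20 (17 mm) means the fingertips closed on the 16 mm hub below the wing. I'll open, go 7 mm higher and take the wing itself.

```bash
python3 -m inch '0 0 0 0 0 0 0.65;0 0 0 0 0 0 0.65;0 0 0.75 0 0 0 0.65;0 0 0.75 0 0 0 0.65;0 0 0.75 0 0 0 1;0 0 0.75 0 0 0 1;0 0 0.75 0 0 0 1;0 0 0.75 0 0 0 1'; python3 -c "
from h import *;s=manip.observe();print(s['wrist_torque'],s['joint_positions'][6])"
```

```text
time: 25.45
eef_pos: [0.5116, 0.1885, 0.0823]
tcp_rot: [0.709, 0.001, -0.705, -0.008]
wrist_force: [0.1, -0.7, 5.1]
finger_gap: 0.098
[-0.27035762  0.18738617 -0.04788064] -1.9399259912125502
```

```bash
python3 -m inch '0 0 0 0 0 -0.04 1;0 0 0 0 0 -0.08 1;0 0 0 0 0 -0.1 1;0 0 0 0 0 -0.1 1'; python3 -c "
from h import *;s=manip.observe();print(s['wrist_torque'],s['joint_positions'][6])"
```

```text
time: 25.95
eef_pos: [0.5113, 0.1889, 0.0823]
tcp_rot: [0.708, -0.034, -0.704, -0.043]
wrist_force: [-2.2, 0.7, 5.2]
finger_gap: 0.095
[-0.05321714  0.31018313  0.94934507] -2.0107940774010062
```

```bash
python3 -m inch '0 0 0 0 0 0.06 1;0 0 0 0 0 0.06 0.6;0 0 0 0 0 0.06 0.6;0 0 0 0 0 0.06 0.6;0 0 3 0 0 0.06 0.6;0 0 8 0 0 0.06 0.6;-2 -12 12 0 0 0.06 0.6;-2 -25 12 0 0 0.06 0.6;-2 -30 12 0 0 0.06 0.6;-2 -30 12 0 0 0.06 0.6;-2 -30 12 0 0 0.06 0.6;-2 -30 12 0 0 0.06 0.6'
python3 - <<'E'
from q import *
S=manip.camera("side"); T=manip.camera("top"); np.save("pics/s4.npy",S); np.save("pics/t4.npy",T)
def blob(w,z,hw):
    u,v=proj("top",[w])[0]; u0,u1,v0,v1=int(u-hw[0]),int(u+hw[0])+1,int(v-hw[1]),int(v+hw[1])+1
    g=T.mean(2); r=g[v0:v1,u0:u1]; W=np.clip(np.median(r)-25-r,0,None); V,U=np.mgrid[v0:v1,u0:u1]; m=W>15
    P=np.array([bx(atz("top",(a,b),z)) for a,b in zip(U[m],V[m])]); W=W[m]; c=np.average(P,0,W); C=((P-c).T*W)@(P-c)/W.sum(); e,E=np.linalg.eigh(C); d=E[:,1]
    pr=(P-c)@d; print("c box",c.round(4),"long axis",np.degrees(np.arctan2(d[1],d[0])).round(1),"extent",pr.min().round(3),pr.max().round(3),m.sum())
blob([.5732,.187,.083],.083,(28,7)); blob([.5113,.1887,.083],.083,(12,12))
a,b,c=.086,.111,(.542,.1865,-.031)
def prof(cam,im,axis,sgn,h,L,z=.0505):
    off=np.arange(-.01,.0101,.0005); g=cv2.GaussianBlur(im,(0,0),.6).astype(np.float32); out=[]
    for o in off:
        s=np.linspace(-L,L,80); k=np.full(80,sgn*(h+o)); P=np.c_[k,s,0*s+z] if axis==0 else np.c_[s,k,0*s+z]
        uv=proj(cam,pts([c[0],c[1],0,c[2]],P)).astype(np.float32); out.append(np.median(cv2.remap(g,uv[None,:,0],uv[None,:,1],cv2.INTER_LINEAR)[0],0))
    d=np.linalg.norm(np.gradient(np.array(out),axis=0),axis=1); i=d[1:-1].argmax()+1; return float(sgn*off[i]*1000),round(float(d[i]/np.median(d)),1)
for n,im in(("top",T),("side",S)): print(n,[prof(n,im,*q) for q in((0,1,a,.1),(0,-1,a,.1),(1,1,b,.07),(1,-1,b,.07))])
s=manip.observe();print(s["wrist_force"],s["eef_pos"],s["time"])
E
```

```text
time: 27.45
eef_pos: [0.4906, -0.1162, 0.2028]
tcp_rot: [0.709, -0.017, -0.705, -0.025]
wrist_force: [-0.8, 0.7, -0.4]
finger_gap: 0.402
c box [ 0.0278 -0.002 ] long axis 88.7 extent -0.051 0.051 183
c box [-0.0311 -0.0016] long axis -174.6 extent -0.017 0.02 77
top [(-0.9999999999999922, 3.2), (-0.5000000000000091, 3.0), (-0.4999999999999918, 1.9), (-3.500000000000012, 4.7)]
side [(-2.999999999999994, 2.8), (-8.673617379884035e-15, 4.5), (1.50000000000001, 11.1), (0.4999999999999918, 4.1)]
[ 0.0622424   0.6414815  -1.17518853] [ 0.49117681 -0.11128088  0.20227665] 27.55
```

```bash
python3 -c "
from bench import manip; print(manip.hand_in())"
```

```text
the job is handed in; nothing more can be done
None
```

I spread the relays, put the cover on, turned the latch to its stop, and handed the job in at about 27.6 s of the 64 s allowed. The hand-in gave no verdict, so the results below rest on my own measurements.

**Relays:** I picked three off the heap and set them in the -y third. One of them slipped at first and landed pins-up on two others; I regripped it and laid it pins-up on the floor. I then pushed two more towards +y, because one was only about 1 mm inside the end third. The last picture before covering showed all seven in one layer, with every quarter and both end thirds occupied.

**Cover:** It landed at the expected rim height. I slid it +x until it stopped; it held still there under 27 N. After I let go, I measured it within about 2 mm of home, turned about 1°.

**Latch:** My first grip closed on the 16 mm hub under the wing, so I regripped 7 mm higher on the wing itself. It then turned to its stop at about 0.95 N m. The final image puts the wing about 5° off the box's x axis, which is roughly 1.48 rad or more.

**Checks that disagreed or are missing:**
- The top and side cameras differ by 2–3 mm on the cover edges, which is close to the calibration tolerance.
- I could not see the cam tongue directly. I inferred its position from the knob angle and the stop torque.
- The contactor, station and screwdriver were never approached, but I did not re-measure their positions at the end.

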